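Drive a stuck battery out of an otoscope handle

ROBOT

A 6-joint arm with a two-finger parallel gripper is mounted at the origin on the work surface. World frame = base frame: x ahead of the robot, y to its left, z up, the work surface at z = 0. Lengths are in m, angles in rad, forces in N, time in s.
With the tool pointing down it reaches from about 0.35 to 0.975 m from the base axis. Payload 4.9 kg.
Tool frame: the origin (TCP) lies between the finger pads; the fingertips stand 14 mm ahead of it and the grasp point (between the pads) lies 5 mm behind it (manip.tcp_to_tips is the distance from the TCP to the fingertips, in m); z points along the fingers, y is the line along which they close (so a half turn about z gives the same grasp; the last joint's range is limited). The gripper opens to 85 mm and grips with 20 to 120 N. Pads are 22 mm wide; open, the fingers measure 114 mm over their backs; the gripper's body (76 mm by 85 mm) begins 54 mm behind the grasp point. The pads swing forward as they close: fully open they stand 13 mm farther back than shut.
Start: joints at [1.187, 0.053, 1.613, -0, 1.476, -0.119], TCP at [0.164, 0.603, 0.245] pointing down, gripper open.
Joint ranges: [-3.01, 3.01], [-1.01, 2.22], [0.06, 2.58], [-1.02, 4.17], [0.09, 2.62], [-3.14, 3.14]. Speed limits (rad/s): [2.57, 2.57, 3.14, 3.14, 3.14, 3.14].

INTERFACE

Orientations are given as a unit quaternion [w, x, y, z].
In Python, from plant import manip gives the robot as it stands.
- The arm moves only by the tool servo_tool, never from a script. Its argument "moves" is a list that holds one entry, the list of rows, each a list of 7 numbers: the shift along the tool's x, y, z in mm, then the turn, a rotation vector about the tool's x, y, z in degrees, then the finger opening in mm, from 0 to 85.4. In form: [[[x, y, z, ax, ay, az, fingers], ...]]. A call has 1 to 12 rows; each row shifts and turns the commanded pose from where the row before left it, along the tool's axes as they then stand; what a row does not reach is not made up. A row lasts 1/8 s, in which the tool goes at most 62.5 mm and 10.7 degrees, less where a joint would pass 70% of its speed; a pose out of reach is approached as far as the arm can. A call with a gripper value outside its range is refused whole. The fingers move at their own pace and stop on an object; the grip force is fixed at half the most. Time passes only in rows, so rows that do not move let the fingers close. It gives the time, the measured TCP pose, the force, the opening and the grip force at its end, in the units of the state.
- manip.state(): the state, without advancing time (a new reading comes with each control period).
- manip.grab_frame(name): name is "side" or "top" or "wrist"; returns a dict with "image" (384x512x3 uint8, blue, green, red), "mtx" (3x3 intrinsics, pixels), "dist_coeffs" ([k1, k2, p1, p2, k3] as OpenCV has them; the pictures are not rectified), "eye" and "rotation" of the camera in the world. Camera axes: x right, y down, z forward; pixel columns grow to the right and rows downward; lengths in m; the calibration is good to about 2 mm. A picture is of the moment at which its call begins. There is no depth.
- manip.job_done(): hands the job in; it is judged then, once.
The state is a dict: "time": time; "joint_pos": joint angles; "joint_vel": joint speeds; "joint_efforts": joint torques, N m; "tool_pos": TCP position; "tool_rot": TCP orientation; "contact_force": force on the tool from outside, world axes, zero at the start; "ft_torque": the same for the moment, N m; "gripper_width": opening from 0.0 (shut) to 1.0 (fully open); "grasp_force": force on a finger pad.
Only numpy, scipy, OpenCV 4.12 (cv2) and the standard library are available. Lean on these libraries where they do the work, as an engineer would, in place of code of your own. Each camera call takes 0.05 s, during which the arm holds its last target. There are 200 camera calls.

TASK

The battery has swollen tight inside the black otoscope handle that is clamped in the vice. Set the steel kidney dish on the counter under the handle's brass-threaded open end, push the battery out through that end with the white rod of the drift, going in from the chrome head end, so that it drops clear of the tube into the dish and never on the counter, then lay the drift back on the blue mat. Leave the dish standing where it caught the battery and do not disturb the other things on the counter.

Things in the scene. Friction and masses are not known exactly. Their poses are not given: they have to be found in the camera images.
- bore_entry (a point): Centre of the chrome head end of the black handle tube: the mouth where the rod goes in. The tube (100 mm long, 34 mm outside, straight round bore 27 mm, open at both ends) is clamped level, its axis 90 mm above the counter. Axes: y points out of this mouth along the bore, away from the battery (so pushing goes to -y); z is up.
- bore_exit (a point): Centre of the brass-threaded open end of the tube, 100 mm from bore_entry along -y: the mouth where the battery must come out. It overhangs the vice's jaws by 30 mm; the tube's underside is 73 mm above the counter. Axes as bore_entry.
- vice: Blue vice, fixed, 4 kg; origin on the counter under the bore axis, 37.5 mm from bore_entry; axes as bore_entry. Jaws 64 mm wide along y (centred on the origin), tops 96 mm high, reaching 51 mm to either side in x. Body from x = -90 to +115 mm, screw and T-bar on to x = 155; two foot lugs at x = -70 and +90 are 90 mm wide along y, 10 mm high.
- battery_center (a point): Centre of the battery: green cylinder with a yellow band, 25 mm diameter, 65 mm long along its y, about 85 g. At first its faces lie 5 to 11 mm inside bore_exit and 24 to 30 mm inside bore_entry. A flat spring in the bore's roof (10 mm above the axis when free) wedges it: it takes 6 to 14 N all the way, and drops, nose first, once the rod's tip has come out of the exit by 10 to 20 mm.
- dish_middle (a point): Middle of the loose steel kidney dish (bean-shaped, open-topped, flat-bottomed, about 220 g), 18 mm above its underside. 200 mm long along its y, 99 mm wide along x, 36 mm high, so it passes under the tube. Convex long side to its -x, hollow side to its +x. Floor 5 mm thick (green silicone liner), walls 3 mm, with a rim 8 mm wide and 5 mm high all round the top. It slides on the counter.
- dish_rim (a point): Middle of the dish's rim on the convex side, 49.5 mm to the -x side of dish_middle and 33.5 mm above the underside; centre of the 8 mm wide rim. It can be pinched across dish x, one finger inside the dish and one outside. Axes as the dish.
- drift_handle (a point): Centre of the drift's orange square handle, 30 x 30 mm, 70 mm long along its y, lying on the mat (centre 18 mm above the counter). Loose tool, 160 g, 200 mm long in all: a white nylon rod, 16 mm diameter, 130 mm long, runs straight on from the handle's -y face on the same axis. Centre of mass about 16 mm from this point towards the rod. Grip it across its x.
- drift_tip (a point): Centre of the free end of the drift's rod, 165 mm from drift_handle along the drift's -y.
- mat: Blue silicone instrument mat, 150 mm (x) by 290 mm (y), 3 mm thick, fixed on the counter; origin at the centre of its underside. The drift lies on it at the start and must lie on it at the end.
- bottle: Bystander: bottle with a blue cap, 60 mm diameter, 190 mm high; origin at its underside.
- spatula_jar: Bystander: glass jar of wooden spatulas, 76 mm diameter, 155 mm high; origin at its underside.
- otoscope_head: Bystander: black and chrome otoscope head standing on its neck, 80 mm high; origin at its underside.
- end_cap: Bystander: black screw cap with brass thread, 34 mm diameter, 27 mm high; origin at its underside. Some 200 mm beyond it, to the robot's right, a fixed beige charger holds a second otoscope, 230 mm high, clear of the work.
There are look-alikes about, which are no part of the job. Of the things that look like the part that bears drift_handle, the smaller one is meant.

How it is judged:
On the way, in this order (a step that is already met when the one before it is completed fails the run):
1. the dish stands flat on the counter with the tube's brass-threaded end above its inside (horizontal distance between bore_exit and dish_middle below 0.094 m and x of bore_exit in the frame of dish_middle between -0.046 and 0.046 m and height (world z) of dish_middle below 0.022 m and angle between dish_middle's own z axis and vertical below 0.08 rad), for 0.2 s.
2. the drift's rod, in the bore from the head end, pushes the battery (moved at least 10 mm) (contact force between drift and battery above 1 N and distance of battery_center from where it was at the start of the episode above 0.01 m and y of drift_tip in the frame of bore_entry below -0.03 m and y of drift_handle in the frame of bore_entry above 0.02 m and angle between the y axis of drift_handle and the y axis of bore_entry, either way round below 0.2 rad).
3. the battery lies in the dish (z of battery_center in the frame of dish_middle below 0.022 m and horizontal distance between battery_center and dish_middle below 0.09 m and contact force between battery and dish above 0.2 N and linear speed of battery below 0.05 m/s), for 0.2 s.
At the end, for the whole second after the job is handed in: The battery is at rest in the dish (centre within 90 mm of the dish's middle, below 40 mm height); the dish stands flat on the counter, its middle within 115 mm of the tube's exit end seen from above; the drift lies flat and at rest on the mat, the middle of its handle over the mat (all of step 3 and horizontal distance between bore_exit and dish_middle below 0.115 m and angle between dish_middle's own z axis and vertical below 0.08 rad and height (world z) of dish_middle below 0.022 m and linear speed of each of dish, drift below 0.02 m/s and contact force between drift and mat above 0.5 N and x of drift_handle in the frame of mat between -0.075 and 0.075 m and y of drift_handle in the frame of mat between -0.145 and 0.145 m and height (world z) of drift_handle below 0.024 m); the robot touches nothing.
It fails at once if the battery falls on the counter (height (world z) of battery_center below 0.0135 m or (height (world z) of battery_center below 0.04 m and horizontal distance between battery_center and dish_middle above 0.105 m)).
It fails at once if a bystander is shifted more than 30 mm or tipped (distance of any of bottle, spatula_jar, otoscope_head, end_cap from where it was at the start of the episode above 0.03 m or angle between any of bottle, spatula_jar, otoscope_head, end_cap's own z axis and vertical above 0.5 rad).
It also fails if it takes over 62 s, if anything falls off the work surface, if the arm or the gripper's body presses on something with over 40 N, if the wrist force passes 120 N, or if a joint passes its speed limit or range.

## Working session

There is one attempt and no reset: what is moved stays moved. The work goes in short steps, Python scripts to look and compute and a tool call to move; the robot and the scene stay as the last step left them, time stands still between calls to the robot, and variables do not carry over. Pictures are saved under pics/ and viewed, at most 10 in all, crops included, and the job is handed in when it is done.

Besides the shell and the picture viewer there is one more tool, called after "Emit:" as name(argument=value, ...), one argument or row to a line, values as JSON. servo_tool: Moves the arm, as the interface text tells. Its arguments: {"type":"object","properties":{"moves":{"type":"array"}},"required":["moves"]}

```bash
mkdir -p pics; ls; cat > h.py <<'E'
import numpy as np, cv2, pickle
from plant import manip
def grab(n,save=None):
    f=manip.grab_frame(n)
    if save:
        cv2.imwrite(f'pics/{save}.png',f['image']); pickle.dump(f,open(f'pics/{save}.pkl','wb'))
    return f
def load(s): return pickle.load(open(f'pics/{s}.pkl','rb'))
def ray(f,uv):
    p=cv2.undistortPoints(np.array(uv,float).reshape(-1,1,2),np.array(f['mtx']),np.array(f['dist_coeffs'])).reshape(-1,2)
    d=np.c_[p,np.ones(len(p))]@np.array(f['rotation']).T
    return np.array(f['eye']),d/np.linalg.norm(d,axis=1)[:,None]
def onz(f,uv,z):
    e,d=ray(f,uv); return e+d*((z-e[2])/d[:,2])[:,None]
def tri(f1,a,f2,b):
    A=np.zeros((3,3));v=np.zeros(3);L=[]
    for f,u in((f1,a),(f2,b)):
        e,d=ray(f,[u]);M=np.eye(3)-np.outer(d[0],d[0]);A+=M;v+=M@e;L.append((e,M))
    x=np.linalg.solve(A,v); return x,[np.linalg.norm(M@(x-e))*1000 for e,M in L]
def proj(f,P):
    R=np.array(f['rotation']);P=np.atleast_2d(P).astype(float)
    return cv2.projectPoints(P,cv2.Rodrigues(R.T)[0],-R.T@np.array(f['eye']),np.array(f['mtx']),np.array(f['dist_coeffs']))[0].reshape(-1,2)
E
python3 - <<'E'
from h import *
a=[]
for n in('top','side'):
    f=grab(n,n+'0'); print(n,np.round(f['eye'],3),np.round(f['rotation'],2).tolist()); a.append(f['image'])
cv2.imwrite('pics/both.png',cv2.resize(a[0],(790,592)))
cv2.imwrite('pics/both2.png',cv2.resize(a[1],(790,592)))
E
```

```text
pics
top [0.416 0.004 1.525] [-0.02, 0.71, -0.7, 0.02]
side [ 0.124 -0.694  0.704] [-0.42, 0.87, -0.23, 0.1]
```

View pics/both.png

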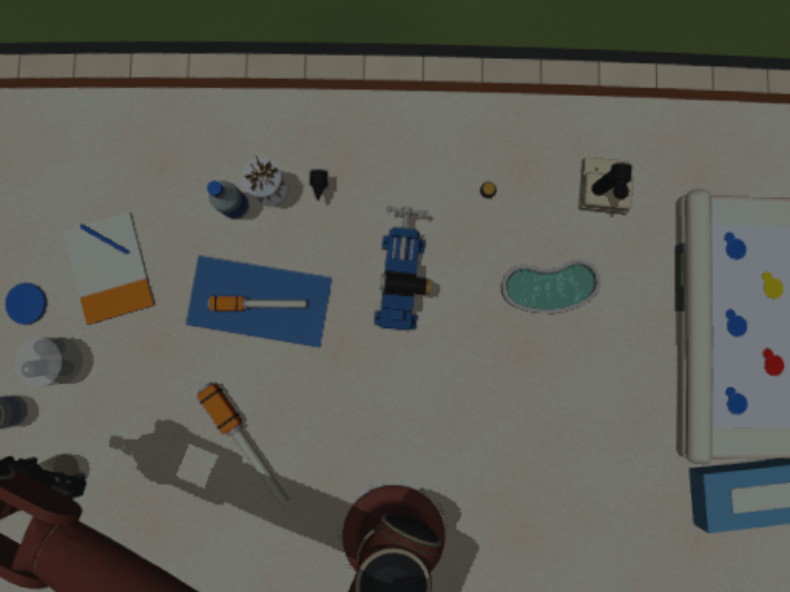

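View pics/both2.png

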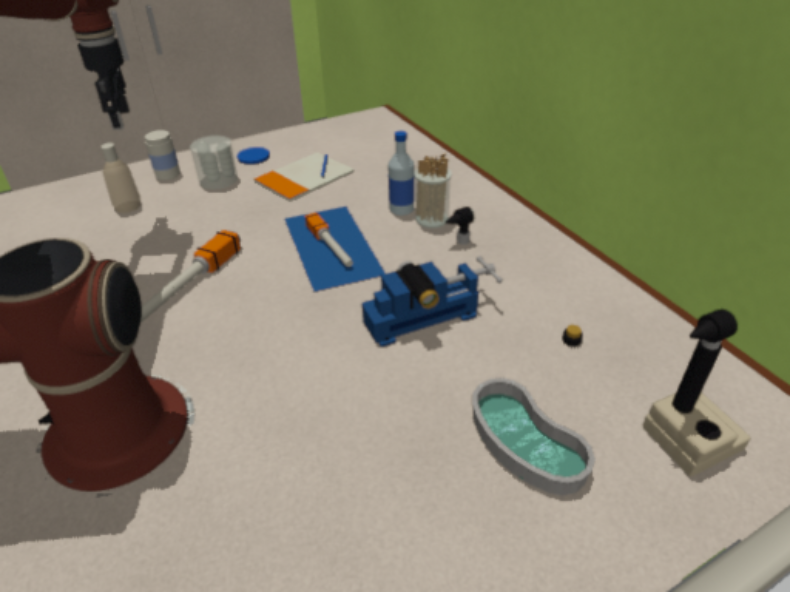

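```bash
python3 -c "
from h import *
f=load('top0');print(f['rotation'],f['mtx'])
f=load('side0');print(f['rotation'],f['mtx']);print(manip.state())"
```

```text
[-0.02095853  0.71366992 -0.69977835  0.02337185] [[468.48779464   0.         257.77229157]
 [  0.         468.48779464 188.82783977]
 [  0.           0.           1.        ]]
[-0.42050274  0.87334357 -0.22539843  0.09820392] [[377.40523599   0.         257.01600337]
 [  0.         377.40523599 189.19467473]
 [  0.           0.           1.        ]]
{'time': 0.1, 'joint_pos': array([ 1.18705186e+00,  5.32818402e-02,  1.61415468e+00, -1.65112645e-05,
        1.47601916e+00, -1.18990006e-01]), 'joint_vel': array([ 0.00024001, -0.0020703 , -0.00318836,  0.0019228 ,  0.00216528,
       -0.00039226]), 'joint_efforts': array([ 5.42353773e-04, -3.94899380e+01, -3.71364498e+01, -2.65323609e-05,
        3.95374722e-03,  2.99665180e-05]), 'tool_pos': array([0.16333847, 0.60271704, 0.24419272]), 'tool_rot': array([-2.23734960e-04,  1.31990104e-01,  9.91250596e-01, -9.04285543e-04]), 'contact_force': array([0.25602523, 0.26746759, 0.56441904]), 'ft_torque': array([ 0.02333067, -0.03156895, -0.02226476]), 'grasp_force': 0.0, 'gripper_width': 1.000958991182746}
```

```bash
sed -i "s/^def grab(n,save=None):/from scipy.spatial.transform import Rotation as Ro\ndef q2R(q): return Ro.from_quat([q[1],q[2],q[3],q[0]]).as_matrix()\ndef grab(n,save=None):/; s/    f=manip.grab_frame(n)/    f=manip.grab_frame(n); f['rotation']=q2R(f['rotation'])/" h.py
python3 - <<'E'
from h import *
T=load('top0');S=load('side0')
for f in(T,S): f['rotation']=q2R(f['rotation'])
pickle.dump(T,open('pics/top0.pkl','wb'));pickle.dump(S,open('pics/side0.pkl','wb'))
def blobs(f,lo,hi,mn=8):
    hsv=cv2.cvtColor(f['image'],cv2.COLOR_BGR2HSV)
    m=cv2.inRange(hsv,lo,hi);n,l,st,c=cv2.connectedComponentsWithStats(m)
    for i in range(1,n):
        if st[i,4]>=mn:
            p=np.argwhere(l==i)[:,::-1].astype(np.float32);print('  ',c[i].round(1),st[i,4],cv2.minAreaRect(p))
for n,f in(('top',T),('side',S)):
    print(n,'orange/brass');blobs(f,(8,110,60),(28,255,255))
    print('green');blobs(f,(75,60,60),(95,255,255),100)
    print('blue');blobs(f,(100,120,40),(120,255,255),300)
s=512/790
for nm,uv,z in[('drift handle',(226,303),.018),('tip',(308,304),.018),('big handle',(220,408),.02),('entry',(384,284),.09),('exit',(432,287),.09),('dish',(550,288),.018),('mat',(259,302),.003)]:
    print(nm,onz(T,[(uv[0]*s,uv[1]*s)],z).round(3))
c=np.hstack([cv2.resize(T['image'][160:340,110:260],(450,540),interpolation=cv2.INTER_CUBIC),cv2.resize(T['image'][160:240,230:290],(340,540),interpolation=cv2.INTER_CUBIC)])
cv2.imwrite('pics/crop1.png',cv2.convertScaleAbs(c,alpha=1.6))
E
```

```text
top orange/brass
   [193.  51.] 13 ((193.0, 51.0), (12.0, 0.0), 180.0)
   [241.5  52. ] 12 ((241.5, 52.0), (11.0, 0.0), 180.0)
   [289.  53.] 13 ((289.0, 53.0), (12.0, 0.0), 180.0)
   [337.5  54. ] 12 ((337.5, 54.0), (11.0, 0.0), 180.0)
   [32.5 56. ] 10 ((32.5, 56.0), (9.0, 0.0), 180.0)
   [78. 56.] 11 ((78.0, 56.0), (10.0, 0.0), 180.0)
   [125.  56.] 11 ((125.0, 56.0), (10.0, 0.0), 180.0)
   [161.  56.] 11 ((161.0, 56.0), (10.0, 0.0), 180.0)
   [221.  57.] 11 ((221.0, 57.0), (10.0, 0.0), 180.0)
   [269.5  58. ] 12 ((269.5, 58.0), (11.0, 0.0), 180.0)
   [318.  59.] 11 ((318.0, 59.0), (10.0, 0.0), 180.0)
   [460.5  64. ] 10 ((460.5, 64.0), (9.0, 0.0), 180.0)
   [316.4 121.7] 49 ((316.5, 121.5), (7.0, 7.0), 90.0)
   [500.  185.2] 153 ((500.2846374511719, 184.2769317626953), (17.4888973236084, 11.411195755004883), 82.87498474121094)
   [ 75.2 195.3] 823 ((75.22888946533203, 195.2884063720703), (18.153640747070312, 45.38410186767578), 73.81079864501953)
   [277.1 186. ] 23 ((277.0, 186.0), (8.0, 2.0), 90.0)
   [137.  196.5] 24 ((137.0, 196.5), (7.0, 2.0), 90.0)
   [146.  196.9] 116 ((14
[... 1557 characters left out ...]
 90.0)
   [  4.5 196. ] 8 ((4.5, 196.0), (7.0, 0.0), 180.0)
   [371.4 214.7] 66 ((371.5, 214.5), (7.0, 9.0), 90.0)
   [490.1 237.2] 279 ((490.1683349609375, 237.0865936279297), (54.77964782714844, 5.491743087768555), 36.19321060180664)
green
   [342.1 283. ] 1614 ((342.4586181640625, 283.7965393066406), (78.64407348632812, 26.82369041442871), 41.6335334777832)
blue
   [244.7 181. ] 3692 ((241.6880645751953, 181.97348022460938), (136.81643676757812, 69.35638427734375), 25.665191650390625)
drift handle [[0.479 0.359 0.018]]
tip [[0.481 0.187 0.018]]
big handle [[0.26  0.365 0.02 ]]
entry [[0.52  0.028 0.09 ]]
exit [[ 0.516 -0.068  0.09 ]]
dish [[ 0.524 -0.32   0.018]]
mat [[0.483 0.292 0.003]]
```

View pics/crop1.png

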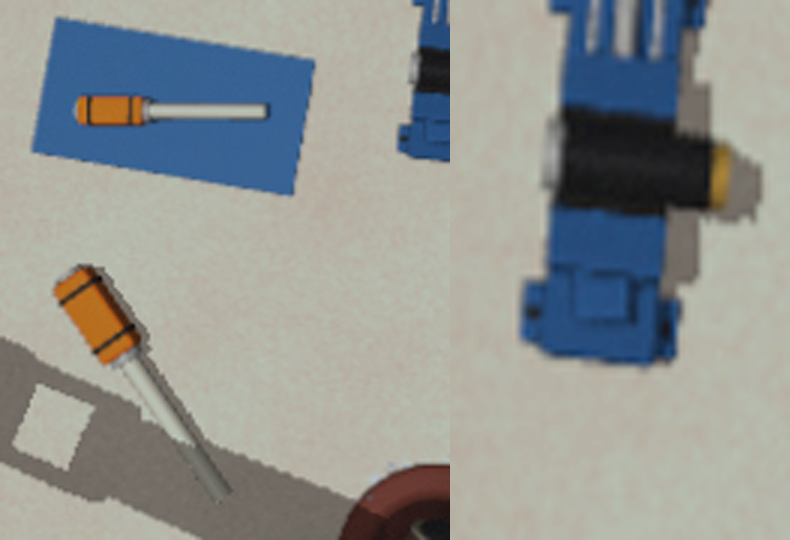

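```bash
cat >> h.py <<'E'
def down(yaw): # tool z down, tool y at angle yaw in world, x = y cross z
    c,s=np.cos(yaw),np.sin(yaw); y=np.array([c,s,0]);z=np.array([0,0,-1.]);return np.c_[np.cross(y,z),y,z]
def plan(wps,grip,start=None):
    """wps: (pos,yaw,n rows); prints rows"""
    s=manip.state();p,R=(np.array(s['tool_pos']),q2R(s['tool_rot'])) if start is None else (np.array(start[0]),down(start[1]))
    for pos,yaw,n in wps:
        pos=np.array(pos);G=down(yaw);w=Ro.from_matrix(R.T@G).as_rotvec()
        for k in range(n):
            d=(pos-p)/(n-k);t=R.T@d*1000;a=np.degrees(w)/n
            print([int(round(v)) for v in t]+[round(float(v),1) for v in a]+[grip],np.linalg.norm(t).round(0))
            p=p+R@(np.round(t)/1000);R=R@Ro.from_rotvec(np.radians(np.round(a,1))).as_matrix()
    print('end',p.round(4))
E
python3 -c "
from h import *
plan([((.48,.30,.25),0.0,8)],85)"
```

```text
[-48, -26, -1, -0.0, 0.0, 9.4, 85] 55.0
[-52, -18, -1, -0.0, 0.0, 9.4, 85] 55.0
[-54, -9, -1, -0.0, 0.0, 9.4, 85] 55.0
[-55, 0, 0, -0.0, 0.0, 9.4, 85] 55.0
[-54, 8, -1, -0.0, 0.0, 9.4, 85] 55.0
[-52, 17, 0, -0.0, 0.0, 9.4, 85] 55.0
[-48, 26, -1, -0.0, 0.0, 9.4, 85] 55.0
[-44, 33, 0, -0.0, 0.0, 9.4, 85] 55.0
end [0.4801 0.2999 0.2495]
```

Emit:
servo_tool(
  moves=[
    [[-48,-26,-1,0,0,9.4,85],[-52,-18,-1,0,0,9.4,85],[-54,-9,-1,0,0,9.4,85],[-55,0,0,0,0,9.4,85],[-54,8,-1,0,0,9.4,85],[-52,17,0,0,0,9.4,85],[-48,26,-1,0,0,9.4,85],[-44,33,0,0,0,9.4,85],[0,0,0,0,0,0,85]],
  ],
)

```text
time: 1.23
tool_pos: [0.4821, 0.2977, 0.2496]
tool_rot: [0.0, 0.711, 0.703, -0.001]
contact_force: [-0.4, 0.8, -0.6]
gripper_width: 0.997
grasp_force: 0.0
```

```bash
python3 - <<'E'
from h import *
f=grab('wrist','w1');print(f['eye'],np.array(f['rotation']).round(2).tolist(),f['mtx'][0][0])
s=manip.state();print(s['tool_pos'],s['tool_rot'])
cv2.imwrite('pics/w1v.png',cv2.convertScaleAbs(f['image'],alpha=1.4))
# predicted view centre on z=0
print(onz(f,[(256,192),(0,0),(511,0),(0,383),(511,383)],0).round(3).tolist())
plan([((.50,-.03,.26),0.0,6),((.47,-.32,.20),0.0,5)],85)
E
```

```text
[0.48346253 0.37390935 0.37729318] [[1.0, -0.01, -0.0], [-0.01, -0.95, -0.3], [-0.0, 0.3, -0.95]] 323.63338883067905
[0.48094108 0.29907251 0.24962524] [-3.84325182e-04  7.10231851e-01  7.03967500e-01 -5.73488178e-04]
[[0.484, 0.253, 0.0], [0.224, 0.462, 0.0], [0.746, 0.456, 0.0], [0.101, -0.039, 0.0], [0.858, -0.048, 0.0]]
[-55, 4, -2, -0.0, 0.0, -0.1, 85] 55.0
[-55, 3, -2, -0.0, 0.0, -0.1, 85] 55.0
[-55, 4, -2, -0.0, 0.0, -0.1, 85] 55.0
[-55, 3, -1, -0.0, 0.0, -0.1, 85] 55.0
[-54, 3, -2, -0.0, 0.0, -0.1, 85] 55.0
[-55, 4, -1, -0.0, 0.0, -0.1, 85] 55.0
[-58, -6, 12, -0.0, 0.0, 0.0, 85] 60.0
[-58, -6, 12, -0.0, 0.0, 0.0, 85] 60.0
[-58, -6, 12, -0.0, 0.0, 0.0, 85] 60.0
[-58, -6, 12, -0.0, 0.0, 0.0, 85] 60.0
[-58, -7, 12, -0.0, 0.0, 0.0, 85] 60.0
end [ 0.4699 -0.3201  0.1998]
```

View pics/w1v.png

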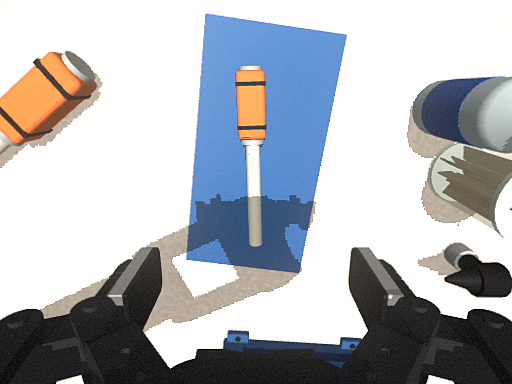

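Emit:
servo_tool(
  moves=[
    [[-50,5,0,0,0,-0.1,85],[-50,5,0,0,0,-0.1,85],[-50,5,0,0,0,-0.1,85],[-50,5,0,0,0,-0.1,85],[-50,5,0,0,0,-0.1,85],[-50,5,0,0,0,0,85],[0,0,0,0,0,0,85]],
  ],
)

```text
time: 2.15
tool_pos: [0.5094, -0.001, 0.25]
tool_rot: [-0.0, 0.707, 0.707, -0.0]
contact_force: [-0.5, 1.4, -0.5]
gripper_width: 0.997
grasp_force: 0.0
```

```bash
python3 -c "
from h import *
f=grab('wrist','w2');print(manip.state()['tool_pos'])"
```

```text
[5.09333049e-01 4.23358712e-04 2.49971193e-01]
```

Emit:
servo_tool(
  moves=[
    [[-50,0,0,0,0,0,85],[-50,0,0,0,0,0,85],[0,0,0,0,0,0,85]],
  ],
)

```text
time: 2.58
tool_pos: [0.5099, -0.1, 0.2501]
tool_rot: [-0.0, 0.707, 0.708, -0.0]
contact_force: [-0.1, -1.5, 0.4]
gripper_width: 0.994
grasp_force: 0.0
```

```bash
python3 -c "
from h import *
f=grab('wrist','w3');print(manip.state()['tool_pos'])
plan([((.48,-.32,.25),0.0,4)],85)
a=[cv2.resize(load(n)['image'],(400,300)) for n in('w2','w3')]
cv2.imwrite('pics/w23.png',cv2.resize(np.hstack([load('w2')['image'][60:330,120:400],load('w3')['image'][60:330,120:400]]),(800,386)))"
```

```text
[ 0.50989864 -0.09870743  0.25004376]
[-55, -8, 0, -0.0, -0.0, 0.0, 85] 56.0
[-55, -7, 0, -0.0, -0.0, 0.0, 85] 56.0
[-56, -8, 0, -0.0, -0.0, 0.0, 85] 56.0
[-55, -7, 0, -0.0, -0.0, 0.0, 85] 56.0
end [ 0.4805 -0.3198  0.2498]
```

View pics/w23.png

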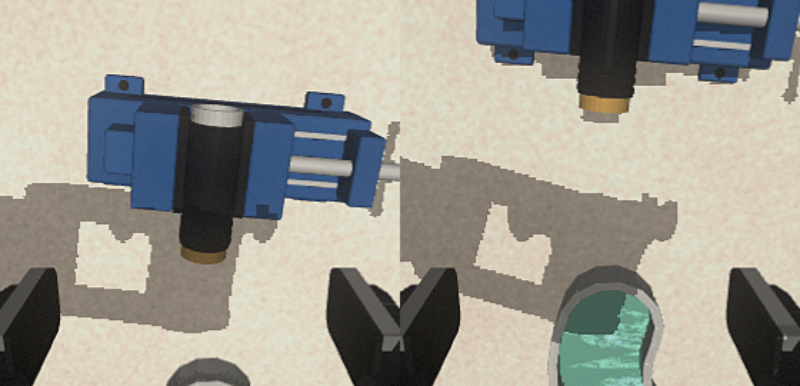

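Emit:
servo_tool(
  moves=[
    [[-55,-8,0,0,0,0,85],[-55,-8,0,0,0,0,85],[-55,-7,0,0,0,0,85],[-55,-7,0,0,0,0,85],[0,0,0,0,0,0,85]],
  ],
)

```text
time: 3.25
tool_pos: [0.4807, -0.3203, 0.25]
tool_rot: [-0.0, 0.707, 0.707, 0.0]
contact_force: [-0.5, 0.1, -0.2]
gripper_width: 0.996
grasp_force: 0.0
```

```bash
cat > m.py <<'E'
from h import *
def comp(f,lo,hi,box):
    hsv=cv2.cvtColor(f['image'],cv2.COLOR_BGR2HSV);m=cv2.inRange(hsv,lo,hi);b=np.zeros_like(m);x0,y0,x1,y1=box;b[y0:y1,x0:x1]=m[y0:y1,x0:x1]
    n,l,st,c=cv2.connectedComponentsWithStats(b);i=1+np.argmax(st[1:,4]);return (l==i).astype(np.uint8),st[i],c[i]
E
python3 - <<'E'
from m import *
f=grab('wrist','w4');print(manip.state()['tool_pos'])
for n,box in(('w2',(220,200,310,260)),('w3',(220,100,310,150))):
    g=load(n);m,st,c=comp(g,(10,90,40),(30,255,255),box);pts=np.argwhere(m)[:,::-1]
    print(n,'brass',st,c,np.round(cv2.minAreaRect(pts.astype(np.float32)),1) if 0 else cv2.minAreaRect(pts.astype(np.float32)))
    print(' c z.09',onz(g,[c],.09).round(4))
g=load('w2');m,st,c=comp(g,(0,0,90),(180,40,255),(250,125,300,150));print('chrome',st,c,onz(g,[c],.09).round(4))
# tube black edges per row in w2, width
hs=cv2.cvtColor(g['image'],cv2.COLOR_BGR2HSV);sub=(hs[...,2]<60)
for r in(165,180,195,206,215,225):
    x=np.flatnonzero(sub[r,235:310])+235;print(r,x.min(),x.max(),end='; ')
# dish
m,st,c=comp(f,(70,40,30),(95,255,255),(60,0,460,383));print('green',st,c)
cv2.imwrite('pics/w4v.png',f['image'])
E
```

```text
[ 0.4809939  -0.31877412  0.24991131]
w2 brass [247 232  31  13 245] [261.67755102 239.08163265] ((261.8248596191406, 238.53964233398438), (30.479324340820312, 11.1459379196167), 3.9451863765716553)
 c z.09 [[ 0.5166 -0.0652  0.09  ]]
w3 brass [246 126  35  13 353] [262.28895184 132.53824363] ((262.4752502441406, 132.74752807617188), (34.12977600097656, 10.945408821105957), 5.7105937004089355)
 c z.09 [[ 0.5169 -0.0607  0.09  ]]
chrome [254 133  36  16 504] [271.58531746 140.33333333] [[0.5248 0.0314 0.09  ]]
165 244 295; 180 243 293; 195 242 291; 206 241 290; 215 247 282; 225 246 280; green [  253    67    82   165 10422] [293.33813088 149.1589906 ]
```

View pics/w4v.png

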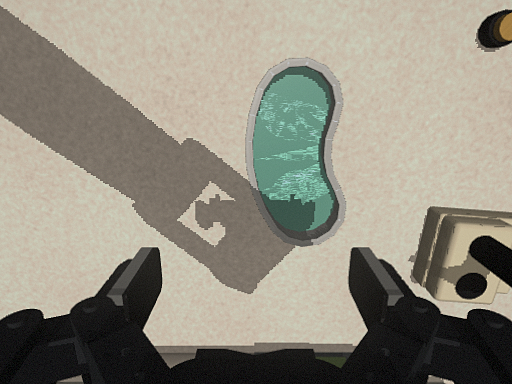

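```bash
python3 - <<'E'
from m import *
f=load('w4');img=f['image'];hs=cv2.cvtColor(img,cv2.COLOR_BGR2HSV)
g,st,c=comp(f,(70,40,30),(95,255,255),(60,0,460,383))
# steel rim: greyish, low saturation, adjacent to green
rim=cv2.inRange(hs,(0,0,90),(180,30,190))
b=np.zeros_like(rim);b[45:260,235:360]=rim[45:260,235:360]
n,l,s,_=cv2.connectedComponentsWithStats(b);i=1+np.argmax(s[1:,4]);print('rim',s[i])
for r in range(60,250,15):
    x=np.flatnonzero(l[r]==i);gx=np.flatnonzero(g[r]);print(r,x.min() if len(x) else None,x.max() if len(x) else None,gx.min() if len(gx) else None,gx.max() if len(gx) else None)
o=((l==i)|(g>0)).astype(np.uint8);ct=max(cv2.findContours(o,0,1)[0],key=cv2.contourArea).reshape(-1,2)
P=onz(f,ct,.036)[:,:2];R=cv2.minAreaRect((P*1000).astype(np.float32));print(R)
print(P.min(0),P.max(0))
E
```

```text
rim [ 245   57  102  191 3463]
60 285 314 None None
75 265 334 276 319
90 256 341 265 328
105 252 341 260 330
120 248 338 256 326
135 246 333 254 321
150 245 330 253 320
165 246 333 254 322
180 249 336 257 328
195 253 343 261 334
210 259 345 269 332
225 269 340 282 319
240 283 325 None None
((524.2649536132812, -317.80206298828125), (106.58048248291016, 205.7952423095703), 6.504112243652344)
[ 0.47077335 -0.42075577] [ 0.58384044 -0.21454377]
```

```bash
python3 - <<'E'
from m import *
print(tri(load('w3'),(264,246),load('w4'),(300,57)))
plan([((.4751,-.3234,.09),.1134,3),((.4751,-.3234,.027),.1134,2)],45)
E
```

```text
(array([ 0.52518344, -0.21201438,  0.01252575]), [np.float64(3.2287571908787083), np.float64(3.2287571908788912)])
[-2, -2, 53, -0.0, -0.0, -2.1, 45] 53.0
[-1, -2, 53, -0.0, -0.0, -2.1, 45] 54.0
[-2, -2, 54, -0.0, -0.0, -2.1, 45] 54.0
[0, 0, 31, -0.0, -0.0, -0.0, 45] 31.0
[0, 0, 32, -0.0, -0.0, -0.0, 45] 32.0
end [ 0.4751 -0.3237  0.0269]
```

Emit:
servo_tool(
  moves=[
    [[-2,-2,53,0,0,-2.2,45],[-1,-2,53,0,0,-2.2,45],[-2,-2,54,0,0,-2.1,45],[0,0,0,0,0,0,45]],
  ],
)

```text
time: 3.8
tool_pos: [0.4724, -0.3197, 0.0851]
tool_rot: [-0.006, 0.664, 0.748, 0.0]
contact_force: [0.0, -0.1, -0.1]
gripper_width: 0.53
grasp_force: 0.0
```

```bash
python3 - <<'E'
from m import *
f=grab('wrist','w5');print(manip.state()['tool_pos'])
w4=load('w4')
C=np.array([.5243,-.3178]);X=np.array([.9936,.1132]);Y=np.array([-.1132,.9936])
# green inner left edge: same row-extremal; compare leftmost inner rim edge along dish-y levels in both views
for h in(.036,.031):
  for n,g in(('w4',w4),('w5',f)):
    m,st,c=comp(g,(70,40,30),(95,255,255),(60,0,460,383))
    ct=max(cv2.findContours(m,0,1)[0],key=cv2.contourArea).reshape(-1,2)
    Q=onz(g,ct,h)[:,:2]-C;q=np.c_[Q@X,Q@Y];
    for y in(0,.03,.06):
        s=q[abs(q[:,1]-y)<.006];print(h,n,y,s[:,0].min().round(4) if len(s) else None,end=' | ')
    print()
cv2.imwrite('pics/w5v.png',f['image'])
E
```

```text
[ 0.47443573 -0.32195739  0.0889074 ]
0.036 w4 0 -0.0448 | 0.036 w4 0.03 -0.0425 | 0.036 w4 0.06 -0.0339 | 
0.036 w5 0 -0.0451 | 0.036 w5 0.03 -0.0431 | 0.036 w5 0.06 -0.0354 | 
0.031 w4 0 -0.0449 | 0.031 w4 0.03 -0.0426 | 0.031 w4 0.06 -0.0338 | 
0.031 w5 0 -0.0449 | 0.031 w5 0.03 -0.0429 | 0.031 w5 0.06 -0.035 |
```

View pics/w5v.png

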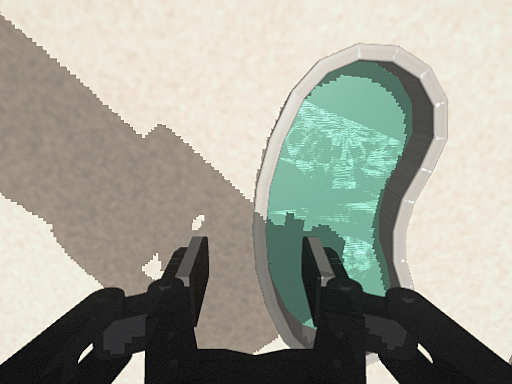

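Emit:
servo_tool(
  moves=[
    [[1,1,31,0,0,0,45],[0,0,31,0,0,0,45],[0,0,0,0,0,0,45],[0,0,0,0,0,0,0],[0,0,0,0,0,0,0],[0,0,0,0,0,0,0],[0,0,0,0,0,0,0],[0,0,0,0,0,0,0]],
  ],
)

```text
time: 4.85
tool_pos: [0.477, -0.3251, 0.0312]
tool_rot: [0.002, 0.665, 0.747, 0.0]
contact_force: [0.4, 1.2, 8.0]
gripper_width: 0.077
grasp_force: 58.5
```

```bash
python3 - <<'E'
from m import *
s=manip.state();print(s['tool_pos'],s['gripper_width']*85.4,s['grasp_force'],s['contact_force'])
p=s['tool_pos'];c,w=np.cos(-.087),np.sin(-.087)
ex=np.array([.5166,-.066]);M=ex-.079*np.array([.087,.996]);G=M-.0495*np.array([c,w]);print(M,G)
z=p[2]
plan([((p[0],p[1],z+.006),.1134,1),((*G,z+.006),-.087,5),((*G,z+.001),-.087,1)],0)
E
```

```text
[ 0.47702991 -0.32505242  0.03124286] 6.601065398762798 58.47485064994544 [0.3884025  1.21303405 7.96349092]
[ 0.509727 -0.144684] [ 0.46041421 -0.14038293]
[0, 0, -6, 0.2, 0.2, 0.1, 0] 6.0
[37, 1, 0, -0.0, -0.0, 2.3, 0] 37.0
[37, -1, 0, -0.0, -0.0, 2.3, 0] 37.0
[37, -2, 0, -0.0, -0.0, 2.3, 0] 37.0
[37, -3, 0, -0.0, -0.0, 2.3, 0] 37.0
[37, -5, 0, -0.0, -0.0, 2.3, 0] 37.0
[0, 0, 5, -0.0, -0.0, 0.0, 0] 5.0
end [ 0.4608 -0.1402  0.0324]
```

Emit:
servo_tool(
  moves=[
    [[0,0,-10,0,0,0,0],[0,0,0,0,0,0,0],[37,1,0,0,0,2.3,0],[37,-1,0,0,0,2.3,0],[37,-2,0,0,0,2.3,0],[37,-3,0,0,0,2.3,0],[37,-5,0,0,0,2.3,0],[0,0,0,0,0,0,0],[0,0,0,0,0,0,0]],
  ],
)

```text
time: 5.98
tool_pos: [0.459, -0.1394, 0.0383]
tool_rot: [0.0, 0.736, 0.677, -0.0]
contact_force: [0.0, -0.1, -1.5]
gripper_width: 0.08
grasp_force: 58.6
```

```bash
python3 - <<'E'
from m import *
s=manip.state();print(s['tool_pos'],s['gripper_width']*85.4,s['grasp_force'],s['contact_force'],s['tool_rot'])
f=grab('wrist','w6');g=grab('side','s6');t=grab('top','t6')
cv2.imwrite('pics/w6v.png',np.hstack([cv2.resize(f['image'],(400,300)),cv2.resize(g['image'][130:310,200:440],(400,300))]))
m,st,c=comp(f,(70,40,30),(95,255,255),(60,0,460,383));print(st)
E
```

```text
[ 0.45899682 -0.13942562  0.03831774] 6.812424702682422 58.57294639572501 [ 0.04415421 -0.14651527 -1.48710124] [ 2.07825570e-04  7.36358625e-01  6.76591400e-01 -9.85021137e-05]
[  268    36   189   287 32907]
```

View pics/w6v.png

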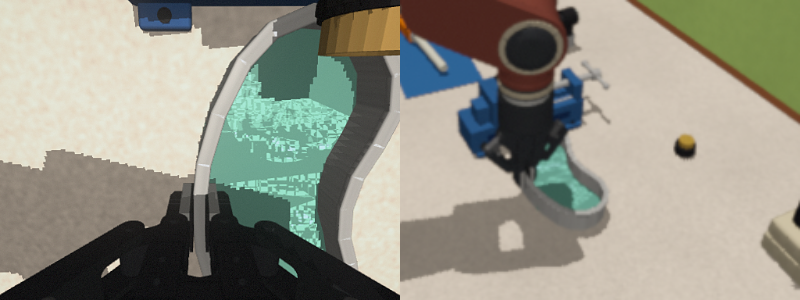

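Emit:
servo_tool(
  moves=[
    [[0,0,7,0,0,0,0],[0,0,0,0,0,0,0],[0,0,0,0,0,0,30],[0,0,0,0,0,0,30],[0,0,0,0,0,0,30],[0,0,0,0,0,0,30]],
  ],
)

```text
time: 6.88
tool_pos: [0.459, -0.1391, 0.0313]
tool_rot: [0.0, 0.736, 0.676, 0.0]
contact_force: [0.0, 0.0, -0.7]
gripper_width: 0.352
grasp_force: 0.0
```

```bash
python3 - <<'E'
from m import *
s=manip.state();print(s['tool_pos'],s['gripper_width']*85.4,s['grasp_force'],s['contact_force'])
# drift from w1
f=load('w1')
m,st,c=comp(f,(5,120,80),(22,255,255),(200,40,300,160))
hs=cv2.cvtColor(f['image'],cv2.COLOR_BGR2HSV);o=cv2.inRange(hs,(5,120,80),(22,255,255));o[:,:225]=0;o[:,275:]=0;o[160:]=0
y,x=np.nonzero(o);print('handle px',x.min(),x.max(),y.min(),y.max())
mid=lambda r:np.mean([np.flatnonzero(o[r]).min(),np.flatnonzero(o[r]).max()])
for r in(80,100,120,134):print(r,mid(r),onz(f,[(mid(r),r)],.033)[0].round(4))
w=cv2.inRange(hs,(0,0,100),(180,60,255))
for r in(150,175,185,190):
    xx=np.flatnonzero(w[r,235:275])+235;print(r,xx.min(),xx.max(),onz(f,[(xx.mean(),r)],.024)[0].round(4))
print(onz(f,[(251,y.min()),(251,y.max())],.033).round(4))
plan([((s['tool_pos'][0],s['tool_pos'][1],.13),-.0845,3),((.43,.0,.24),0,3),((.48,.30,.20),0,6)],50)
E
```

```text
[ 0.45897096 -0.13908142  0.03134225] 30.09122579431394 0.0 [ 0.03560265  0.01878168 -0.68974711]
handle px 236 265 70 139
80 250.0 [0.4787 0.382  0.033 ]
100 250.5 [0.4789 0.3626 0.033 ]
120 251.5 [0.4796 0.3425 0.033 ]
134 252.0 [0.48  0.328 0.033]
150 246 259 [0.4802 0.3093 0.024 ]
175 247 259 [0.4803 0.2808 0.024 ]
185 247 260 [0.4807 0.2691 0.024 ]
190 247 260 [0.4807 0.2631 0.024 ]
[[0.4799 0.3914 0.033 ]
 [0.4788 0.3227 0.033 ]]
[0, 0, -33, 0.0, 0.0, -0.0, 50] 33.0
[0, 0, -33, 0.0, 0.0, -0.0, 50] 33.0
[0, 0, -33, 0.0, 0.0, -0.0, 50] 33.0
[45, -14, -37, 0.0, 0.0, -1.6, 50] 60.0
[46, -12, -36, 0.0, 0.0, -1.6, 50] 60.0
[46, -11, -37, 0.0, 0.0, -1.6, 50] 60.0
[50, 8, 7, 0.0, 0.0, -0.0, 50] 51.0
[50, 8, 7, 0.0, 0.0, -0.0, 50] 51.0
[50, 8, 7, 0.0, 0.0, -0.0, 50] 51.0
[50, 9, 6, 0.0, 0.0, -0.0, 50] 51.0
[50, 8, 7, 0.0, 0.0, -0.0, 50] 51.0
[50, 9, 6, 0.0, 0.0, -0.0, 50] 51.0
end [0.4802 0.2998 0.2003]
```

Emit:
servo_tool(
  moves=[
    [[0,0,-33,0,0,0,50],[0,0,-33,0,0,0,50],[0,0,-33,0,0,0,50],[45,-14,-37,0,0,-1.6,50],[46,-12,-36,0,0,-1.6,50],[46,-11,-37,0,0,-1.6,50],[58,8,7,0,0,0,50],[58,8,7,0,0,0,50],[58,8,17,0,0,0,50],[58,9,26,0,0,0,50],[58,8,27,0,0,-0.6,50],[57,9,26,0,0,-0.6,50]],
  ],
)

```text
time: 8.38
tool_pos: [0.479, 0.3449, 0.1314]
tool_rot: [0.0, 0.7, 0.714, 0.0]
contact_force: [1.1, -0.4, 0.1]
gripper_width: 0.588
grasp_force: 0.0
```

Emit:
servo_tool(
  moves=[
    [[0,0,0,0,0,0,50]],
  ],
)

```text
time: 8.5
tool_pos: [0.4769, 0.3448, 0.128]
tool_rot: [-0.001, 0.699, 0.716, -0.003]
contact_force: [-0.4, -0.5, 0.3]
gripper_width: 0.589
grasp_force: 0.0
```

```bash
python3 - <<'E'
from m import *
s=manip.state();print(s['tool_pos'],s['tool_rot'],s['gripper_width']*85.4)
f=grab('wrist','w7');t=grab('top','t7')
hs=cv2.cvtColor(f['image'],cv2.COLOR_BGR2HSV);o=cv2.inRange(hs,(5,120,60),(22,255,255));o[:,:180]=0;o[:,330:]=0
y,x=np.nonzero(o);print('handle px',x.min(),x.max(),y.min(),y.max())
for r in range(y.min()+8,y.max(),25):
    q=np.flatnonzero(o[r]);
    if len(q): print(r,q.min(),q.max(),onz(f,[(q.min(),r),(q.max(),r)],.033)[:,:2].round(4).tolist())
print('ends',onz(f,[(253,y.min()),(253,y.max())],.033).round(4))
w1=load('w1');print('height',tri(w1,(251,139),f,(253,y.max())),tri(w1,(250,70),f,(253,y.min())))
# dish from top
m,st,c=comp(t,(70,40,30),(95,255,255),(220,140,400,260));print('dish green top',st,onz(t,[c],.005))
P=onz(t,np.argwhere(m)[:,::-1],.005)[:,:2]*1000;print(cv2.minAreaRect(P.astype(np.float32)))
cv2.imwrite('pics/w7v.png',np.hstack([cv2.resize(f['image'],(400,300)),cv2.resize(t['image'][150:225,230:330],(400,300),interpolation=cv2.INTER_CUBIC)]))
plan([((.4795,.347,.019),.02,3)],50)
E
```

```text
[0.47690855 0.34483493 0.12796857] [-0.00120854  0.69857902  0.71552455 -0.00324026] 50.28994590131807
handle px 238 279 130 224
138 238 279 [[0.4642, 0.3881], [0.4924, 0.3888]]
163 239 278 [[0.4651, 0.3706], [0.4925, 0.3713]]
188 239 278 [[0.4653, 0.3522], [0.4933, 0.3529]]
213 239 266 [[0.4654, 0.3329], [0.4854, 0.3334]]
ends [[0.4744 0.3938 0.033 ]
 [0.476  0.3244 0.033 ]]
height (array([0.47734826, 0.32173307, 0.02676836]), [np.float64(1.390012231561366), np.float64(1.3900122315614356)]) (array([0.47649346, 0.39208517, 0.01871302]), [np.float64(2.195426982343571), np.float64(2.1954269823434127)])
dish green top [ 275  175   58   30 1244] [[ 0.51036458 -0.15042751  0.005     ]]
((509.2349548339844, -149.3028564453125), (186.42254638671875, 89.35287475585938), 84.81122589111328)
[1, 0, 37, -0.0, 0.0, 0.0, 50] 38.0
[2, 1, 38, -0.0, 0.0, 0.0, 50] 38.0
[1, 0, 37, -0.0, 0.0, 0.0, 50] 37.0
end [0.4794 0.3468 0.0195]
```

View pics/w7v.png

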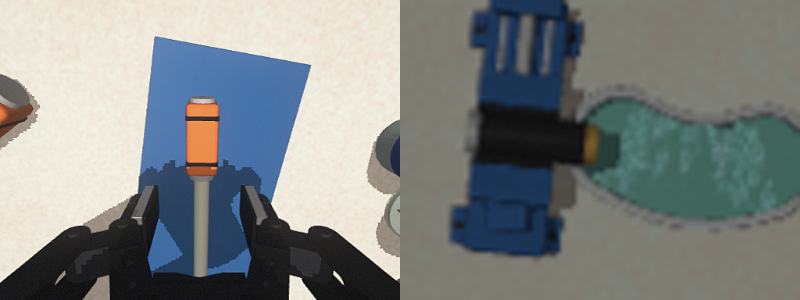

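Emit:
servo_tool(
  moves=[
    [[1,0,37,0,0,0,50],[1,0,37,0,0,0,50],[0,0,36,0,0,0,50],[0,0,0,0,0,0,50],[0,0,0,0,0,0,50]],
  ],
)

```text
time: 9.22
tool_pos: [0.4806, 0.3448, 0.0246]
tool_rot: [0.001, 0.701, 0.714, 0.002]
contact_force: [0.3, -0.4, 0.5]
gripper_width: 0.587
grasp_force: 0.0
```

Emit:
servo_tool(
  moves=[
    [[0,0,0,0,0,0,0],[0,0,0,0,0,0,0],[0,0,0,0,0,0,0],[0,0,0,0,0,0,0],[0,0,0,0,0,0,0]],
  ],
)

```text
time: 9.85
tool_pos: [0.481, 0.3457, 0.0251]
tool_rot: [0.001, 0.7, 0.714, 0.002]
contact_force: [-0.4, -1.1, 6.9]
gripper_width: 0.339
grasp_force: 60.9
```

```bash
python3 - <<'E'
from m import *
s=manip.state();print(s['tool_pos'],s['tool_rot'],s['gripper_width']*85.4,s['grasp_force'],s['contact_force'])
E
```

```text
[0.48097061 0.34567018 0.02508436] [0.00086614 0.70009    0.71405109 0.00207047] 28.918534426158857 60.89111566543579 [-0.3519906  -1.07593361  6.89610395]
```

Emit:
servo_tool(
  moves=[
    [[0,0,0,0,0,0,45],[0,0,0,0,0,0,45],[0,0,5,0,0,0,45],[0,0,0,0,0,0,45],[0,0,0,0,0,0,0],[0,0,0,0,0,0,0],[0,0,0,0,0,0,0],[0,0,0,0,0,0,0]],
  ],
)

```text
time: 10.85
tool_pos: [0.479, 0.3448, 0.0171]
tool_rot: [-0.0, 0.7, 0.714, 0.0]
contact_force: [0.7, 0.2, -1.4]
gripper_width: 0.34
grasp_force: 59.4
```

Emit:
servo_tool(
  moves=[
    [[0,0,-20,0,0,0,0],[0,0,-30,0,0,0,0],[0,0,-30,0,0,0,0],[0,0,-30,0,0,0,0],[0,0,0,0,0,0,0],[0,0,0,0,0,0,0]],
  ],
)

```text
time: 11.6
tool_pos: [0.4785, 0.3445, 0.1265]
tool_rot: [-0.0, 0.7, 0.714, -0.001]
contact_force: [-0.1, -0.4, -2.4]
gripper_width: 0.34
grasp_force: 59.4
```

```bash
python3 - <<'E'
from m import *
s=manip.state();print(s['tool_pos'],s['tool_rot'],s['gripper_width']*85.4,s['grasp_force'],s['contact_force'])
f=grab('wrist','w8');S=grab('side','s8');T=grab('top','t8')
hs=cv2.cvtColor(f['image'],cv2.COLOR_BGR2HSV);o=cv2.inRange(hs,(5,120,60),(22,255,255));o[:,:150]=0;o[:,360:]=0
y,x=np.nonzero(o);print('handle px',x.min(),x.max(),y.min(),y.max())
g=S['image'];
cv2.imwrite('pics/w8v.png',np.hstack([cv2.resize(f['image'],(400,300)),cv2.resize(g[60:195,170:350],(400,300),interpolation=cv2.INTER_CUBIC)]))
E
```

```text
[0.47846052 0.34452758 0.12651166] [-1.57828615e-04  7.00103079e-01  7.14041589e-01 -5.13675238e-04] 29.041379609659003 59.39990222454071 [-0.11981783 -0.43837042 -2.36750251]
handle px 216 294 160 328
```

View pics/w8v.png

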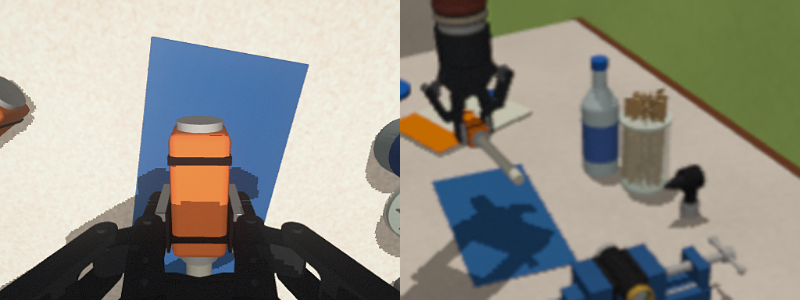

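```bash
python3 - <<'E'
from m import *
w=load('w1');print('bottle near edge, jar near edge, head',onz(w,[(416,112),(432,185),(445,255)],.0).round(3).tolist())
plan([((.53,.27,.1265),-.0866,3),((.5418,.2262,.0875),-.0866,2)],0)
E
```

```text
bottle near edge, jar near edge, head [[0.666, 0.346, 0.0], [0.697, 0.259, 0.0], [0.728, 0.164, 0.0]]
[-25, 17, 0, -0.1, 0.0, 2.0, 0] 30.0
[-25, 18, -1, -0.1, 0.0, 2.0, 0] 30.0
[-23, 18, 0, -0.1, 0.0, 2.0, 0] 30.0
[-21, 8, 19, 0.1, 0.0, 0.0, 0] 30.0
[-22, 8, 20, 0.1, 0.0, 0.0, 0] 31.0
end [0.5422 0.2262 0.0873]
```

Clear of bystanders.

Emit:
servo_tool(
  moves=[
    [[-25,17,0,0,0,2.0,0],[-25,18,0,0,0,2.0,0],[-23,18,0,0,0,2.1,0],[-21,8,19,0,0,0,0],[-22,8,20,0,0,0,0],[0,0,0,0,0,0,0],[0,0,0,0,0,0,0]],
  ],
)

```text
time: 12.62
tool_pos: [0.543, 0.2272, 0.0879]
tool_rot: [-0.0, 0.737, 0.676, -0.0]
contact_force: [0.1, -0.7, -1.9]
gripper_width: 0.342
grasp_force: 59.5
```

```bash
cat > tip.py <<'E'
from m import *
import sys
s=manip.state();p=np.array(s['tool_pos']);R=q2R(s['tool_rot']);print(p.round(4),R[:,0].round(4),R[:,2].round(4),s['contact_force'].round(1),s['grasp_force'])
S=grab('side','sx');T=grab('top','tx')
pred=p-R[:,0]*.153-R[:,2]*.0009;print('pred tip',pred.round(4))
for n,f in(('S',S),('T',T)):
    # white rod: bright low-sat pixels near predicted rod line
    a=proj(f,[pred+R[:,0]*d for d in(-.012,0,.03,.06,.085)]);print(n,'pred px',a.round(1).tolist())
    x0,y0=(a.min(0)-8).astype(int);x1,y1=(a.max(0)+9).astype(int)
    hs=cv2.cvtColor(f['image'],cv2.COLOR_BGR2HSV)[y0:y1,x0:x1];print('V');print(hs[...,2]) if len(sys.argv)>1 else 0
E
python3 tip.py v | cut -c1-400
```

```text
[0.543  0.2272 0.0879] [8.680e-02 9.962e-01 2.000e-04] [-6.e-04  3.e-04 -1.e+00] [ 0.1 -0.7 -1.9] 59.47404205799103
pred tip [0.5297 0.0748 0.0888]
S pred px [[259.3, 168.2], [257.6, 166.0], [253.5, 160.5], [249.4, 155.2], [246.2, 151.0]]
V
[[ 98 100 106 ... 150 152 169]
 [ 98 104 114 ... 187 186 187]
 [ 97 104 113 ... 191 191 190]
 ...
 [ 76  76  75 ...  28  29  27]
 [ 77  77  75 ...  26  28  29]
 [ 77  76  76 ...  26  28  27]]
T pred px [[237.5, 181.2], [233.6, 180.8], [223.9, 179.8], [214.2, 178.7], [206.2, 177.9]]
V
[[ 79  80  80 ... 127 127 126]
 [ 80  80  80 ... 127 127 127]
 [ 80  81  81 ... 127 126 127]
 ...
 [ 55  59  59 ... 126 128 119]
 [ 52  59  59 ... 126 127 123]
 [ 51  58  59 ... 126 126 126]]
```

```bash
cat > tip2.py <<'E'
from m import *
s=manip.state();p=np.array(s['tool_pos']);R=q2R(s['tool_rot'])
pred=p-R[:,0]*.153-R[:,2]*.0009
for n,ref in(('side','s8'),('top','t6')):
    f=grab(n,n[0]+'x');b=load(ref)['image'].astype(int);im=f['image'].astype(int)
    gain=np.median(im.sum(2)/np.maximum(b.sum(2),1))
    d=im-b*gain
    q=proj(f,[pred,pred+R[:,0]*.05]);u=(q[1]-q[0])/np.linalg.norm(q[1]-q[0]);v=np.array([-u[1],u[0]])
    print(n,'tip px',q[0].round(1),'u',u.round(2),'gain',gain.round(2), 'rod half width px',(np.linalg.norm(q[1]-q[0])/.05*.008).round(1))
    for k in (-4,-2,0,2,4,7,10,14):
        c=q[0]+k*u;t=np.arange(-9,10);pt=(c+t[:,None]*v).astype(np.float32)
        pr=cv2.remap(f['image'],pt[None,:,0].copy(),pt[None,:,1].copy(),cv2.INTER_LINEAR)[0].astype(int)
        br=cv2.remap(load(ref)['image'],pt[None,:,0].copy(),pt[None,:,1].copy(),cv2.INTER_LINEAR)[0].astype(int)
        print('%3d'%k,' '.join('%4d'%(x) for x in pr[:,0]),' | ',' '.join('%4d'%x for x in br[:,0]))
E
python3 tip2.py
```

```text
side tip px [257.7 165.6] u [-0.61 -0.79] gain 1.01 rod half width px 1.8
 -4   97   97   98   99  100  100  115  144  158  153  134  128  121  121  142  161  164  164  164  |   160  162  162  163  164  164  162  162  161  161  162  162  162  162  162  162  163  163  162
 -2   97   97   97   97   98   98  102  117  132  121  105   99  100  116  149  162  164  165  165  |   162  161  161  162  162  162  163  163  163  164  164  165  164  163  162  163  163  163  163
  0   96   96   97   97   97   98  102  105  105  107  105  108  119  146  159  164  164  164  164  |   161  161  161  162  162  162  164  165  165  165  165  166  165  164  163  163  162  162  162
  2   97   98   99   98   98   98  108  124  131  136  140  142  156  163  163  163  164  162  163  |   162  163  164  164  163  162  163  164  164  164  163  163  163  162  161  161  162  160  162
  4   98   98   99   98   99   97  110  137  158  164  161  155  160  164  164  164  163  162  162  |   162  163  163  162  162  161  162  163  163  163  163  162  162  162  162  162  161  160  161
  7   99  107  126  144  160  149  1
[... 1514 characters left out ...]
68   70  |   112  113  114  114  114  114  113  112  111  111  112  111  112  112  113  114  112  112  113
  7  111   96   71   71   70   69   65   62   70   83   90   78   67   72   71   71   70   70   70  |   111  113  114  114  114  112  112  112  113  112  112  112  114  116  115  113  113  113  114
 10   93   76   69   69   68   68   66   65   70   73   70   65   67   71   71   70   71   71   70  |   111  111  111  111  111  112  113  111  110  112  113  113  114  114  114  113  114  114  113
 14   72   70   70   68   67   68   65   62   69   73   71   65   66   72   71   71   70   71   71  |   113  112  112  110  109  111  112  112  111  112  113  114  114  115  116  114  113  114  115
```

Emit:
servo_tool(
  moves=[
    [[-15,-1,0,0,0,0,0],[-15,0,0,0,0,0,0],[-10,0,0,0,0,0,0],[-6,0,0,0,0,0,0],[-6,0,0,0,0,0,0],[-6,0,0,0,0,0,0],[0,0,0,0,0,0,0]],
  ],
)

```text
time: 13.7
tool_pos: [0.5371, 0.1688, 0.0881]
tool_rot: [-0.0, 0.737, 0.676, -0.0]
contact_force: [-0.4, -0.1, -1.8]
gripper_width: 0.341
grasp_force: 59.5
```

```bash
cat > c.py <<'E'
from m import *
s=manip.state();p=np.array(s['tool_pos']);R=q2R(s['tool_rot']);b=np.array([.0869,.9962]);n=np.array([.9962,-.0869])
d=p[:2]-np.array([.5251,.034]);print('y_entry tip',(d@b-.152).round(4),'lat',(d@n).round(4),'z axis',p[2]+.0009,'dir',R[:,0].round(4),'F',s['contact_force'].round(1),'M',s['ft_torque'].round(2),'grip',s['grasp_force'].round(1),s['time'])
E
python3 c.py
```

```text
Traceback (most recent call last):
  File "c.py", line 3, in <module>
    d=p[:2]-np.array([.5251,.034]);print('y_entry tip',(d@b-.152).round(4),'lat',(d@n).round(4),'z axis',p[2]+.0009,'dir',R[:,0].round(4),'F',s['contact_force'].round(1),'M',s['ft_torque'].round(2),'grip',s['grasp_force'].round(1),s['time'])
                                                                                                                                                                                                             ^^^^^^^^^^^^^^^^^^^^^^
AttributeError: 'float' object has no attribute 'round'
```

Emit:
servo_tool(
  moves=[
    [[-5,0,0,0,0,0,0],[-5,0,0,0,0,0,0],[-5,0,0,0,0,0,0],[-5,0,0,0,0,0,0],[-5,0,0,0,0,0,0],[-5,0,0,0,0,0,0]],
  ],
)

```text
time: 14.45
tool_pos: [0.5351, 0.142, 0.089]
tool_rot: [-0.002, 0.737, 0.676, 0.003]
contact_force: [0.9, 11.1, -0.2]
gripper_width: 0.339
grasp_force: 59.6
```

```bash
sed -i "s/s\['grasp_force'\].round(1)/s['grasp_force']/" c.py; python3 c.py
```

```text
y_entry tip -0.0435 lat 0.0005 z axis 0.08989837440442068 dir [0.0868 0.9962 0.0068] F [ 0.9 11.1 -0.2] M [ 1.63 -0.03 -0.04] grip 59.594780802726746 14.45
```

Emit:
servo_tool(
  moves=[
    [[-5,0,0,0,0,0,0],[-5,0,0,0,0,0,0],[-5,0,0,0,0,0,0],[-5,0,0,0,0,0,0],[-5,0,0,0,0,0,0],[-5,0,0,0,0,0,0],[-5,0,0,0,0,0,0],[-5,0,0,0,0,0,0],[-5,0,0,0,0,0,0],[-5,0,0,0,0,0,0],[-5,0,0,0,0,0,0]],
  ],
)

```text
time: 15.82
tool_pos: [0.5296, 0.0839, 0.088]
tool_rot: [0.0, 0.737, 0.676, -0.0]
contact_force: [1.1, -0.2, -2.3]
gripper_width: 0.337
grasp_force: 59.5
```

```bash
python3 c.py; python3 - <<'E'
from m import *
S=grab('side','s9');m=cv2.inRange(cv2.cvtColor(S['image'],cv2.COLOR_BGR2HSV),(40,100,40),(72,255,255));y,x=np.nonzero(m[150:300,230:400]);print(len(x),x.mean()+230 if len(x) else 0,y.mean()+150 if len(x) else 0, 'exit px',proj(S,[(.5166,-.066,.09)]))
E
```

```text
y_entry tip -0.1019 lat 0.0002 z axis 0.08892356401347622 dir [ 8.680e-02  9.962e-01 -3.000e-04] F [ 1.1 -0.2 -2.3] M [ 0.03 -0.03 -0.  ] grip 59.45620357990265 15.825
81 293.01234567901236 224.58024691358025 exit px [[279.49222728 194.87033582]]
```

```bash
python3 - <<'E'
from m import *
S=load('s9');T=grab('top','t9');s6=load('s8');t6=load('t7')
for n,f in(('S',S),('T',T)):
    hs=cv2.cvtColor(f['image'],cv2.COLOR_BGR2HSV)
    for nm,lo,hi in(('green',(40,100,40),(72,255,255)),('yellow',(22,100,80),(36,255,255)),('brass',(10,90,60),(22,255,255))):
        m=cv2.inRange(hs,lo,hi);N,l,st,c=cv2.connectedComponentsWithStats(m)
        for i in range(1,N):
            if st[i,4]>=5 and 230<c[i][0]<400 and 160<c[i][1]<300: print(n,nm,st[i],c[i].round(1),onz(f,[c[i]],.018)[0].round(3),onz(f,[c[i]],.09)[0].round(3))
E
```

```text
S green [283 223  13  12  77] [287.9 228.3] [ 0.512 -0.118  0.018] [ 0.471 -0.179  0.09 ]
S yellow [283 223   3   5   9] [283.8 224.6] [ 0.51  -0.101  0.018] [ 0.469 -0.163  0.09 ]
S brass [252 152  12  22 131] [256.1 161.8] [0.583 0.186 0.018] [0.535 0.094 0.09 ]
S brass [272 188  12  12  69] [276.8 192. ] [0.563 0.023 0.018] [ 0.517 -0.053  0.09 ]
S brass [367 211  10   9  72] [371.5 214.7] [ 0.733 -0.185  0.018] [ 0.669 -0.238  0.09 ]
T green [297 187  18   9 117] [305.8 191.3] [ 0.506 -0.155  0.018] [ 0.502 -0.148  0.09 ]
T yellow [295 186   3   8  18] [295.8 189.4] [ 0.511 -0.123  0.018] [ 0.507 -0.117  0.09 ]
T brass [276 181   4  10  25] [277.2 185.7] [ 0.522 -0.063  0.018] [ 0.517 -0.059  0.09 ]
```

Emit:
servo_tool(
  moves=[
    [[15,0,0,0,0,0,0],[25,0,0,0,0,0,0],[30,0,0,0,0,0,0],[30,0,0,0,0,0,0],[30,0,0,0,0,0,0],[20,0,0,0,0,0,0],[0,0,0,0,0,0,0]],
  ],
)

```text
time: 16.8
tool_pos: [0.5426, 0.2354, 0.0881]
tool_rot: [0.0, 0.736, 0.677, -0.0]
contact_force: [0.4, -0.7, -1.9]
gripper_width: 0.342
grasp_force: 59.5
```

```bash
python3 c.py; cat > bat.py <<'E'
from m import *
P=[]
for n in('side','top'):
    f=grab(n,n[0]+'b')
    hs=cv2.cvtColor(f['image'],cv2.COLOR_BGR2HSV);m=cv2.inRange(hs,(22,100,40),(72,255,255));m[:160]=0;m[:,:270 if n=='top' else 260]=0;m[260:]=0;m[:,345:]=0
    N,l,st,c=cv2.connectedComponentsWithStats(m)
    i=1+np.argmax(st[1:,4]);print(n,st[i],c[i],onz(f,[c[i]],.018).round(3));P.append((f,c[i]))
    g,st,c=comp(f,(70,40,30),(95,255,255),(240,150,400,300));print('  dish',st)
print(tri(P[0][0],P[0][1],P[1][0],P[1][1]))
E
python3 bat.py; python3 -c "
from h import *
plan([((.51,.29,.11),.0197,3),((.479,.345,.05),.0197,3)],0)"
```

```text
y_entry tip 0.0501 lat -0.0 z axis 0.08899669535854714 dir [ 8.430e-02  9.964e-01 -1.000e-04] F [ 0.4 -0.7 -1.9] M [-0.    0.03 -0.04] grip 59.451207518577576 16.8
side [284 226  18  23 199] [291.63316583 236.2361809 ] [[ 0.505 -0.147  0.018]]
  dish [271 214  49  44 943]
top [295 187  21   9 137] [304.78832117 191.16788321] [[ 0.506 -0.152  0.018]]
  dish [ 275  175   58   30 1110]
(array([ 0.50447719, -0.15069514,  0.02218278]), [np.float64(1.7808498684780667), np.float64(1.7808498684780047)])
[18, -12, -7, -0.0, 0.0, -2.0, 0] 23.0
[18, -12, -8, -0.0, 0.0, -2.0, 0] 23.0
[18, -11, -7, -0.0, 0.0, -2.0, 0] 23.0
[19, -10, 20, -0.0, 0.0, -0.0, 0] 29.0
[19, -10, 20, -0.0, 0.0, -0.0, 0] 29.0
[18, -10, 20, -0.0, 0.0, -0.0, 0] 29.0
end [0.4794 0.345  0.0499]
```

Emit:
servo_tool(
  moves=[
    [[18,-12,-7,0,0,-2.0,0],[18,-12,-8,0,0,-2.0,0],[18,-11,-7,0,0,-2.0,0],[19,-10,20,0,0,0,0],[19,-10,20,0,0,0,0],[18,-10,20,0,0,0,0],[0,0,20,0,0,0,0],[0,0,8,0,0,0,0],[0,0,0,0,0,0,0]],
  ],
)

```text
time: 18.02
tool_pos: [0.4794, 0.3443, 0.021]
tool_rot: [-0.0, 0.701, 0.713, -0.001]
contact_force: [-0.8, -0.5, -1.6]
gripper_width: 0.337
grasp_force: 59.5
```

```bash
python3 c.py; python3 -c "
from h import *;print(manip.state()['tool_pos'])"
```

```text
y_entry tip 0.1532 lat -0.0725 z axis 0.021917124233676283 dir [-0.0171  0.9999 -0.001 ] F [-0.8 -0.5 -1.6] M [ 0.01 -0.01  0.03] grip 59.4982784986496 18.025
[0.47940991 0.34434988 0.02101712]
```

Emit:
servo_tool(
  moves=[
    [[0,0,3,0,0,0,0],[0,0,1,0,0,0,0],[0,0,0,0,0,0,0],[0,0,0,0,0,0,45],[0,0,0,0,0,0,45],[0,0,0,0,0,0,45],[0,0,-20,0,0,0,45],[0,0,-40,0,0,0,45],[0,0,-50,0,0,0,45],[0,0,-50,0,0,0,45],[0,0,0,0,0,0,45],[0,0,0,0,0,0,45]],
  ],
)

```text
time: 19.52
tool_pos: [0.4796, 0.3451, 0.179]
tool_rot: [0.0, 0.701, 0.713, 0.001]
contact_force: [0.1, 0.3, -0.6]
gripper_width: 0.529
grasp_force: 0.0
```

```bash
python3 - <<'E'
from m import *
f=grab('wrist','wz');print(manip.state()['tool_pos'],manip.state()['gripper_width'])
hs=cv2.cvtColor(f['image'],cv2.COLOR_BGR2HSV);o=cv2.inRange(hs,(5,120,60),(22,255,255));o[:,:180]=0;o[:,330:]=0
y,x=np.nonzero(o);print('handle px',x.min(),x.max(),y.min(),y.max(),onz(f,[(x.mean(),y.min()),(x.mean(),y.max()),(x.min(),y.mean()),(x.max(),y.mean())],.033).round(4).tolist())
E
python3 bat.py
```

```text
[0.47900633 0.34474221 0.17753473] 0.5275047781731245
handle px 239 272 123 201 [[0.4797, 0.394, 0.033], [0.4809, 0.3253, 0.033], [0.4664, 0.3604, 0.033], [0.4948, 0.3609, 0.033]]
side [284 226  18  24 200] [291.675 236.35 ] [[ 0.505 -0.147  0.018]]
  dish [271 214  49  44 949]
top [295 187  21   9 136] [304.71323529 191.16176471] [[ 0.506 -0.152  0.018]]
  dish [ 275  175   58   30 1111]
(array([ 0.50460831, -0.15055974,  0.02157719]), [np.float64(1.6899158939435615), np.float64(1.6899158939434205)])
```

The handle is back on the mat at (0.480, 0.359), and the battery is at rest in the dish. I'm handing in the job now.

```bash
python3 -c "
from plant import manip
print(manip.job_done())"
```

```text
the job is handed in; nothing more can be done
None
```

I handed the job in at about 20 s: the battery lies in the dish under the tube's brass end, the drift is back on the blue mat, and nothing was seen to touch the other things on the counter; no verdict came back.

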